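# Stack the empty tote on the packed one instead of nesting it

## Task

Stand the short glass shaker upright inside the tote on the counter. Then take the empty tote off the sloping stand and stack it on that tote, turned the way round in which it rests level and square on the ledges just below the lower tote's rim instead of nesting down inside. Set both things down without dropping them, and leave the other things on the counter where they are.

Things in the scene. Friction and masses are not known exactly. Their poses are not given: they have to be found in the camera images.
- top_tote_centre (a point): Empty light grey plastic stack-nest tote, 150 (its x) by 210 (its y) by 80 mm high, 0.19 kg, open on top. This point is its centre, 40 mm above its underside; z points out of its mouth, +y to its dipped end. At first it lies tilted 31 degrees (0.54 rad) on the sloping stand, mouth and low long side (-x) towards the robot, resting on rods and against a low lip.
- top_tote_grip (a point): Middle of the rim top on its +x long side (higher and farther at first), 70.5 mm from the centre in x, 40 mm above it in z. Here a moulded hand grip 64 mm long (along y) is 9 mm thick, its upright faces reaching 23 mm down from the rim top; below, the 3 mm wall slopes inwards. The -x side has the same grip. The rim elsewhere is 9 mm thick, 7 mm deep.
- top_tote_dip (a point): Point on its dipped end: that end wall has a cut-out 80 mm wide, down to 46 mm above the underside; the other end is plain. 97.5 mm from the centre along its y.
- top_tote: The same tote, the middle of its underside (40 mm under its centre); same axes. Its floor is 3 mm thick.
- low_tote_centre (a point): The tote on the counter, alike in every way (150 by 210 by 80 mm, dipped end at +y, floor 3 mm thick). This point is its centre, 40 mm above the counter. It stands level, empty and loose, its x axis pointing away from the robot within 70 degrees either way. Inside, 88 mm is free across x at the floor between the columns, 176 mm along y.
- low_tote_dip (a point): Point on its dipped end, 97.5 mm from its centre along its y, 46 mm above its underside.
- low_tote_ledge (a point): One of its four ledges: tops of hollow columns on the inside of the long walls, 16 mm square, 70 mm above the underside, 58 mm from the centre in x (both sides), at +68 and -38 mm in y. The column is a groove on the outside.
- low_tote: The same lower tote, middle of its underside. Dipped ends the same way, the other tote's grooves slide over these columns and it nests down; turned half round (dipped end over the plain end) its underside rests on the four ledges, 70 mm above this tote's underside, inside the rim with about 5 mm play each way.
- short_shaker_centre (a point): The short shaker: amber glass with a perforated steel cap, 44 mm diameter, 56 mm high, 0.13 kg, upright on the counter. This point is its centre, half-way up; z is up. It fits, standing, under the stacked tote.
- tall_shaker_centre (a point): The tall shaker, same make, 52 mm diameter, 120 mm high: a bystander. Its centre, half-way up. It and the short one may change places.
- stand: Sloping stand of 8 mm steel rod, fixed, 220 mm wide (its y), 135 mm deep (its x), its low side (-x) facing the robot, high rear corners 95 mm above the counter. Origin under its middle, on the counter.
- short_shaker: The short shaker again, here the middle of its foot.
- bento_box: Lidded pink bento box 110 by 190 by 54 mm, long in y; origin under its middle. Bystander.
- trivet: Slatted wooden trivet 170 mm square, 16 mm high; origin under its middle. Bystander.
- glass_bowls: Two nested glass bowls on the trivet, 152 mm across, 71 mm high together; origin under their middle. Bystander.
- egg_slicer: Aluminium egg slicer 140 by 90 by 30 mm, long in x; origin under its middle. Bystander.
- brush: Silicone brush with a hard black handle, 225 mm long in x, 36 mm wide, 14 mm high, lying flat; origin under its middle. Bystander.
Things that resemble listed ones, but are neither listed nor needed, are in the scene too. Leave any purple or yellow look-alike of the short_shaker alone.

How it is judged (in metres and radians):
On the way:
1. the short shaker stands upright in the tote on the counter and is let go (x of short_shaker_centre in the frame of low_tote_centre between -0.05 and 0.05 m and y of short_shaker_centre in the frame of low_tote_centre between -0.08 and 0.08 m and z of short_shaker_centre in the frame of low_tote_centre between -0.016 and -0.002 m and angle between short_shaker_centre's own z axis and vertical below 0.12 rad and contact force between the fingers and short_shaker below 0.1 N), for 0.3 s.
At the end, for the whole second after the job is handed in: The short shaker stands upright (within 0.12 rad) on the floor of the lower tote. The other tote rests on that tote's ledges, dipped end over the plain end, 70 mm up (66 to 75), level, square and within 9 mm of centred. The lower tote stands flat on the counter. All at rest (x of short_shaker_centre in the frame of low_tote_centre between -0.05 and 0.05 m and y of short_shaker_centre in the frame of low_tote_centre between -0.08 and 0.08 m and z of short_shaker_centre in the frame of low_tote_centre between -0.016 and -0.002 m and angle between short_shaker_centre's own z axis and vertical below 0.12 rad and x of top_tote_centre in the frame of low_tote_centre between -0.009 and 0.009 m and y of top_tote_centre in the frame of low_tote_centre between -0.009 and 0.009 m and z of top_tote_centre in the frame of low_tote_centre between 0.066 and 0.075 m and angle between the x axis of top_tote_centre and the x axis of low_tote_centre, either way round below 0.09 rad and y of top_tote_dip in the frame of low_tote_centre below -0.05 m and angle between top_tote_centre's own z axis and vertical below 0.05 rad and angle between low_tote_centre's own z axis and vertical below 0.04 rad and height (world z) of low_tote_centre between 0.035 and 0.045 m and linear speed of each of top_tote, low_tote, short_shaker below 0.02 m/s); the robot touches nothing.
It fails at once if another thing on the counter is moved by more than 20 mm (distance of any of tall_shaker_centre, bento_box, trivet, glass_bowls, egg_slicer, brush from where it was at the start of the episode above 0.02 m).
It fails at once if the tote from the stand is dropped (falls free faster than 0.5 m/s) (linear speed of top_tote above 0.5 m/s and contact force between the fingers and top_tote below 0.2 N).
It fails at once if the short shaker is dropped (falls free faster than 0.5 m/s) (linear speed of short_shaker above 0.5 m/s and contact force between the fingers and short_shaker below 0.2 N).
It also fails if it takes over 53 s, if anything falls off the work surface, if the arm or the gripper's body presses on something with over 40 N, if the wrist force passes 120 N, or if a joint passes its speed limit or range.

## Robot

A 6-joint arm with a two-finger parallel gripper is mounted at the origin on the work surface. World frame = base frame: x ahead of the robot, y to its left, z up, the work surface at z = 0. Lengths are in mm, angles in rad, forces in N, time in s.
With the tool pointing down it reaches from about 250 to 800 mm from the base axis. Payload 3.9 kg.
Tool frame: the origin (TCP) lies midway between the tips of the shut fingers; the grasp point (between the pads) lies 19 mm behind it (manip.grasp_offset is the distance from the TCP to the grasp point, in mm); x points along the fingers, z is the direction in which the jaws open and shut, and the axes are right-handed (so a half turn about x gives the same grasp; the last joint's range is limited). The gripper opens to 85 mm and grips with 20 to 120 N. Pads are 22 mm wide; open, the fingers measure 114 mm over their backs; the gripper's body (76 mm by 85 mm) begins 54 mm behind the grasp point. The pads swing forward as they close: fully open they stand 13 mm farther back than shut.
Start: joints at [1.306, 0.26, -0.138, 1.173, 0, 1.571], TCP at [137.397, 506.693, 231.304] pointing down, gripper open.
Joint ranges: [-2.78, 2.78], [-0.83, 1.72], [-1.28, 1.37], [-1.9, 2.12], [-1.57, 1.48], [-3.14, 3.14]. Speed limits (rad/s): [2.57, 2.57, 3.14, 3.14, 3.14, 3.14].

## Interface

Orientations are given as a unit quaternion [x, y, z, w].
In Python, from bench import manip gives the robot as it stands.
- The arm moves only by the tool apply_moves, never from a script. Its arguments are lists of equal length, an entry for each row: "fingers": the closure, from -1 (fully open) to 1 (shut); "delta_pos": the shift along the tool's x, y, z in m, a list of three; "rot": the turn, a rotation vector about the tool's x, y, z in degrees, a list of three. A call has 1 to 10 rows; each row shifts and turns the commanded pose from where the row before left it, along the tool's axes as they then stand; what a row does not reach is not made up. A row lasts 1/10 s, in which the tool goes at most 50 mm and 8.59 degrees, less where a joint would pass 70% of its speed; a pose out of reach is approached as far as the arm can. A call is refused whole if a number of a shift passes 0.05 or a number of a turn 8.59, either way. A call with a gripper value outside its range is refused whole. The fingers move at their own pace and stop on an object; "grip_force" is the grip in N (left out, the last holds). Time passes only in rows, so rows that do not move let the fingers close. It gives the time, the measured TCP pose, the force and the opening at its end, in the units of the state.
- manip.get_obs(): the state, without advancing time (a new reading comes with each control period).
- manip.snapshot(name): name is "scene" or "top" or "wrist"; returns a dict with "image" (420x560x3 uint8, red, green, blue), "fx", "fy", "cx", "cy" (pixels), "R" (3x3) and "t" (3): a world point X has camera coordinates R X + t; the wrist camera has in their place "T_tool_cam" (4x4, takes a point from camera to tool coordinates, whose origin is the TCP and whose axes are the tool frame's). Camera axes: x right, y down, z forward; pixel columns grow to the right and rows downward; lengths in mm; the calibration is good to about 2 mm. A picture is of the moment at which its call begins: read the wrist's pose just before it. There is no depth.
- manip.job_done(): hands the job in, once; it reports no verdict.
The state is a dict: "time": time; "joint_pos": joint angles; "dq": joint speeds; "joint_torque": joint torques, N m; "tool_pos": TCP position; "eef_rot": TCP orientation; "contact_force": force on the tool from outside, world axes, zero at the start; "ft_torque": the same for the moment, N m; "gripper_width": finger opening in mm.
Only numpy, scipy, OpenCV 4.12 (cv2) and the standard library are available. Lean on these libraries where they do the work, as an engineer would, in place of code of your own. Each camera call takes 0.05 s, during which the arm holds its last target.

## Working session

There is one attempt and no reset: what is moved stays moved. The work goes in short steps, Python scripts to look and compute and a tool call to move; the robot and the scene stay as the last step left them, time stands still between calls to the robot, and variables do not carry over. Pictures are saved under pics/ and viewed, and the job is handed in when it is done.

Besides the shell and the picture viewer there is one more tool, called after "Request:" as name(argument=value, ...) on one line, values as JSON. apply_moves: Moves the arm, as the interface text tells. Its arguments: {"type":"object","properties":{"fingers":{"type":"array","items":{"type":"number"}},"delta_pos":{"type":"array","items":{"type":"array","items":{"type":"number"}}},"rot":{"type":"array","items":{"type":"array","items":{"type":"number"}}},"grip_force":{"type":"number"}},"required":["fingers","delta_pos","rot"]}

```bash
ls; mkdir -p pics; python3 - <<'E'
from bench import manip
import cv2,json,numpy as np
for n in ["scene","top","wrist"]:
    o=manip.get_obs()
    s=manip.snapshot(n)
    cv2.imwrite(f"pics/{n}0.png",s["image"][:,:,::-1])
    print(n,{k:(np.round(v,4).tolist() if k!="image" else 0) for k,v in s.items()})
print(manip.get_obs(), manip.grasp_offset)
E
```

```text
pics
scene {'image': 0, 'fx': 512.3605, 'fy': 512.3605, 'cx': 272.4613, 'cy': 205.6766, 'R': [[0.0863, 0.9963, -0.0015], [0.6973, -0.0615, -0.7142], [-0.7116, 0.0606, -0.7]], 't': [-34.2371, -304.1276, 1941.8424]}
top {'image': 0, 'fx': 466.7712, 'fy': 466.7712, 'cx': 286.6419, 'cy': 210.6539, 'R': [[-0.054, -0.9985, 0.001], [-0.9718, 0.0523, -0.2301], [0.2297, -0.0134, -0.9732]], 't': [4.3652, 574.6464, 1423.69]}
wrist {'image': 0, 'fx': 292.6807, 'fy': 292.6807, 'cx': 284.7199, 'cy': 205.8442, 'T_tool_cam': [[0.0001, -0.313, 0.9497, -142.1894], [0.0009, -0.9497, -0.313, 80.9144], [1.0, 0.0009, 0.0002, -1.1198], [0.0, 0.0, 0.0, 1.0]]}
{'time': 0.15, 'joint_pos': array([ 1.30597444e+00,  2.60532679e-01, -1.39058691e-01,  1.17272369e+00,
       -1.79171109e-05,  1.57083816e+00]), 'dq': array([-9.89488681e-05,  4.81573942e-04,  4.25003037e-03, -4.15711592e-04,
        1.55682578e-03,  6.26272123e-04]), 'joint_torque': array([ 1.35390819e-03, -4.06006050e+01,  2.54166323e+01,  1.26795092e-02,
        1.86746756e-04,  5.60545701e-06]), 'tool_pos': array([137.27990146, 506.18857526, 230.66168315]), 'eef_rot': array([-0.42993046,  0.56206687,  0.42926792,  0.56122161]), 'contact_force': array([-0.82830283,  0.25212039, -0.21624707]), 'ft_torque': array([-0.02953112,  0.04418661,  0.00446506]), 'gripper_width': 85.28879568424544} 18.700000000000003
```

View pics/scene0.png

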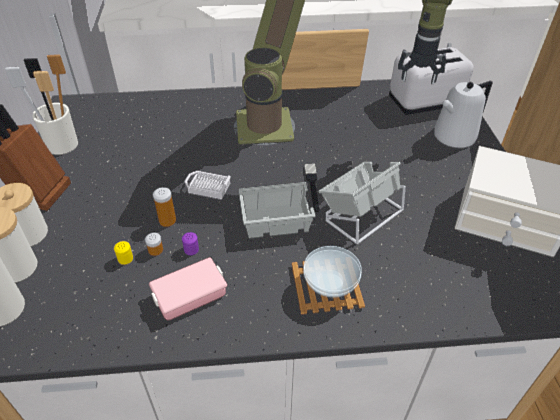

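View pics/top0.png

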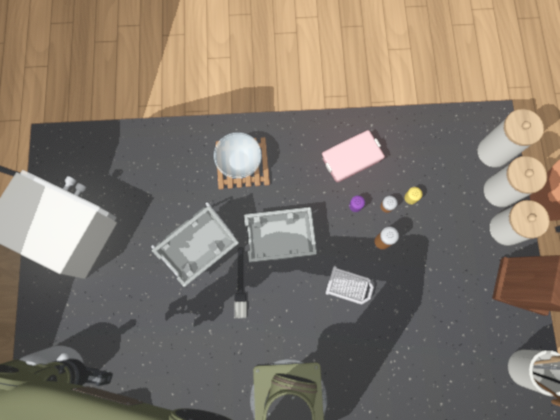

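View pics/wrist0.png

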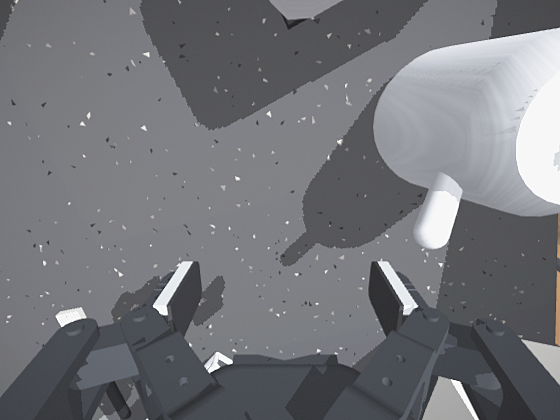

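```bash
cat > h.py <<'E'
from bench import manip
import cv2,json,numpy as np,pickle
from scipy.spatial.transform import Rotation as Ro
def save(n,tag):
    s=manip.snapshot(n); cv2.imwrite(f"pics/{n}_{tag}.png",s["image"][:,:,::-1]); pickle.dump(s,open(f"pics/{n}_{tag}.pkl","wb")); return s
def load(n,tag): return pickle.load(open(f"pics/{n}_{tag}.pkl","rb"))
def ray(s,px):
    R=np.array(s["R"]);t=np.array(s["t"]); d=np.array([(px[0]-s["cx"])/s["fx"],(px[1]-s["cy"])/s["fy"],1.])
    return -R.T@t, R.T@d
def onz(s,px,z):
    c,d=ray(s,px); return c+d*(z-c[2])/d[2]
def proj(s,X):
    X=np.atleast_2d(X); p=X@np.array(s["R"]).T+np.array(s["t"]); return np.c_[s["fx"]*p[:,0]/p[:,2]+s["cx"],s["fy"]*p[:,1]/p[:,2]+s["cy"]]
def tri(obs):
    A=np.zeros((3,3));b=np.zeros(3)
    for s,px in obs:
        c,d=ray(s,px);d/=np.linalg.norm(d);P=np.eye(3)-np.outer(d,d);A+=P;b+=P@c
    X=np.linalg.solve(A,b); return X,[np.round(proj(s,X)[0]-px,1).tolist() for s,px in obs]
def crop(s,x0,y0,w,h,k,name):
    im=s["image"][y0:y0+h,x0:x0+w,::-1]; im=cv2.resize(im,None,fx=k,fy=k,interpolation=cv2.INTER_CUBIC)
    step=10
    for i in range(0,w,step): cv2.putText(im,str(x0+i),(i*k,8),0,.3,(0,255,255),1); cv2.line(im,(i*k,10),(i*k,14),(0,255,255),1)
    for j in range(0,h,step): cv2.putText(im,str(y0+j),(0,j*k+4),0,.3,(0,255,255),1)
    cv2.imwrite(f"pics/{name}.png",im)
E
python3 - <<'E'
from h import *
s=save("scene","a");t=save("top","a")
crop(t,145,195,180,95,4,"tc"); crop(s,230,150,190,100,4,"sc"); crop(t,310,120,120,130,4,"tb"); crop(s,100,160,140,120,5,"sb")
E
```

```text
(no output)
```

View pics/tc.png

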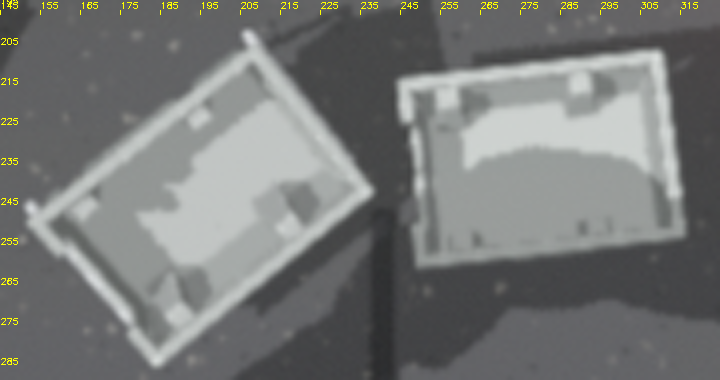

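View pics/sc.png

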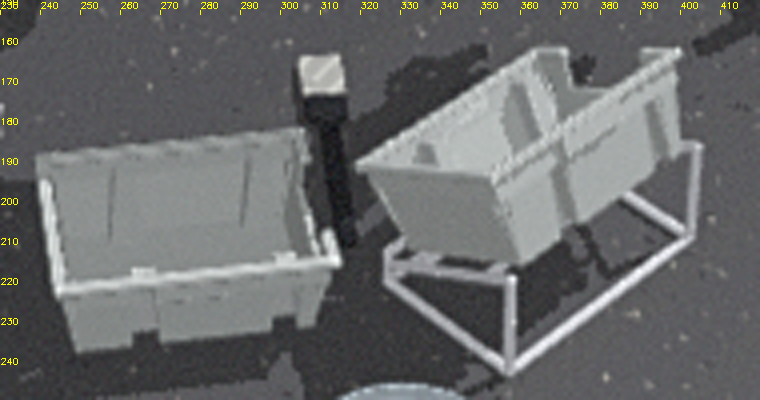

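View pics/tb.png

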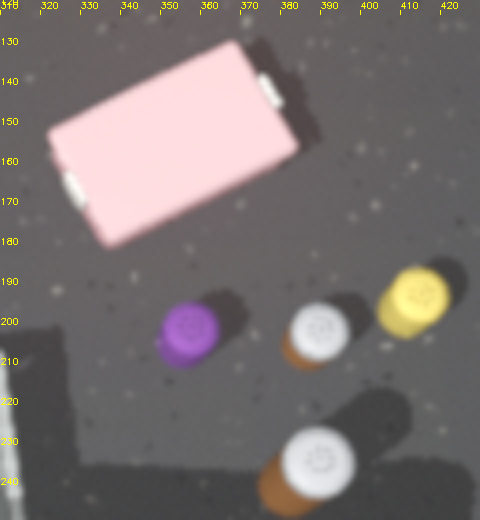

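View pics/sb.png

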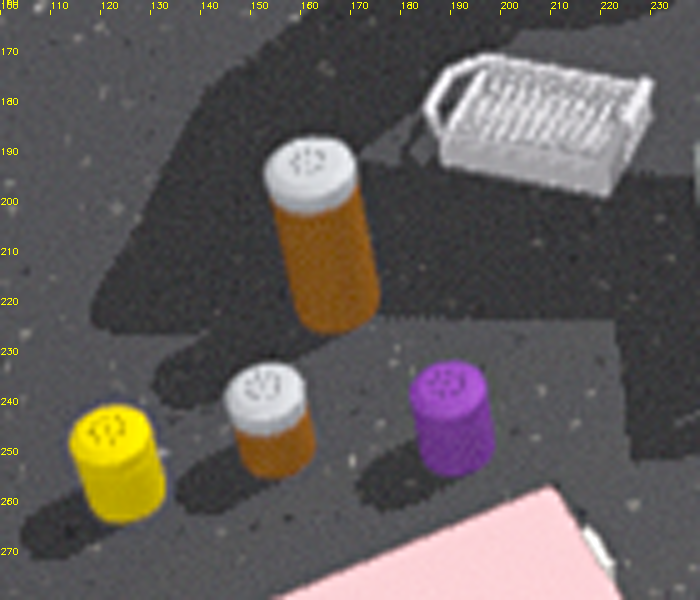

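```bash
python3 - <<'E'
from h import *
s=load("scene","a");t=load("top","a")
tl=np.array([[244.8,214.5],[309.7,207.7],[315.8,254.2],[249,262]])
P=np.array([onz(t,p,80) for p in tl]); print("low top",P.round(0),P.mean(0).round(1))
print([np.linalg.norm(P[i]-P[(i+1)%4]).round(0) for i in range(4)])
sl=[[245,222],[314,215.5],[306,182],[239.5,189]]
Q=np.array([onz(s,p,80) for p in sl]); print("low scene",Q.round(0),Q.mean(0).round(1))
# shaker caps
for n,z,pt,ps in [("short",56,(387.5,202),(153.5,237.5)),("tall",120,(387.5,235.2),(161,192)),("purp",56,(357,202.5),(188,236.5)),("yel",56,(413,193.5),(121,245))]:
    print(n,onz(t,pt,z).round(0),onz(s,ps,z).round(0))
# top tote corners: pairs  far-plain, far-dip, near-dip, near-plain
pairs=[((207.5,206.5),(352.5,193.5)),((153,250.5),(399.5,162)),((184,285),(365,162.5)),((237.5,243),(320,190.5))]
T=[]
for a,b in pairs:
    X,e=tri([(t,a),(s,b)]);T.append(X);print(X.round(0),e)
T=np.array(T);print([np.linalg.norm(T[i]-T[(i+1)%4]).round(0) for i in range(4)],T.mean(0))
xa=(T[0]+T[1]-T[2]-T[3]);xa/=np.linalg.norm(xa);ya=(T[1]+T[2]-T[0]-T[3]);ya/=np.linalg.norm(ya)
print(xa,ya,np.cross(xa,ya),xa@ya, np.degrees(np.arctan2(xa[1],xa[0])),np.degrees(np.arctan2(-ya[0],ya[1])))
E
```

```text
low top [[ 566.  106.   80.]
 [ 577. -100.   80.]
 [ 428. -109.   80.]
 [ 415.   98.   80.]] [496.2  -1.1  80. ]
[np.float64(206.0), np.float64(149.0), np.float64(208.0), np.float64(151.0)]
low scene [[ 577.  -95.   80.]
 [ 568.  106.   80.]
 [ 422.  103.   80.]
 [ 436. -105.   80.]] [500.6   2.4  80. ]
short [ 588. -354.   56.] [ 592. -357.   56.]
tall [ 468. -328.  120.] [ 472. -334.  120.]
purp [ 591. -255.   56.] [ 597. -259.   56.]
yel [ 612. -440.   56.] [ 613. -446.   56.]
[576. 209. 166.] [[0.2, 0.0], [0.2, -0.0]]
[453. 373. 166.] [[-0.8, -0.1], [-0.8, 0.1]]
[355. 299.  88.] [[-0.9, -0.1], [-0.8, 0.1]]
[475. 134.  90.] [[-1.1, -0.1], [-1.1, 0.1]]
[np.float64(205.0), np.float64(145.0), np.float64(204.0), np.float64(147.0)] [464.58061655 253.94374783 127.56124185]
[0.68287911 0.50727663 0.52568673] [-0.59408045  0.80439467 -0.00419899] [-0.42498965 -0.30943281  0.85066745] 0.00015813261508321885 36.60680483335523 36.44748056936761
```

```bash
python3 - <<'E'
from h import *
o=manip.get_obs();R=Ro.from_quat(o["eef_rot"]).as_matrix();print(R.round(3),o["tool_pos"],np.degrees(np.arctan2(R[1,2],R[0,2])))
t=load("top","a")
for p in [(322,153),(368,130),(384,157),(337,182)]: print(onz(t,p,54).round(0))
for p in [(212,155)]: print(onz(t,p,71).round(0))
E
```

```text
[[-0.    -0.965  0.262]
 [-0.001  0.262  0.965]
 [-1.    -0.    -0.001]] [137.31182794 506.40260374 230.87458221] 74.82834090664426
[ 767. -155.   54.]
[ 840. -315.   54.]
[ 742. -359.   54.]
[ 664. -196.   54.]
[773. 208.  71.]
```

```bash
cat >> h.py <<'E'
def Rdown(az,tilt=0,taz=None):
    # tool x down, tool z at azimuth az(deg)
    a=np.radians(az); z=np.array([np.cos(a),np.sin(a),0]);x=np.array([0,0,-1.]);return np.c_[x,np.cross(z,x),z]
def plan(p1,R1,N,p0=None,R0=None,turn=None,dec=4):
    o=manip.get_obs()
    if p0 is None:p0=o["tool_pos"]
    if R0 is None:R0=Ro.from_quat(o["eef_rot"]).as_matrix()
    rv=Ro.from_matrix(R0.T@R1).as_rotvec(degrees=True) if turn is None else np.array(turn)
    w=np.round(rv/N,2); S=sum(Ro.from_rotvec(w*i,degrees=True).as_matrix() for i in range(N))
    d=np.round(np.linalg.solve(S,R0.T@(np.array(p1)-p0))/1000,dec)
    Re=R0@Ro.from_rotvec(w*N,degrees=True).as_matrix(); pe=p0+R0@S@d*1000
    print("N",N,"dpos",d.tolist(),"rot",w.tolist(),"-> end",pe.round(1),"rot err deg",np.degrees(Ro.from_matrix(Re.T@R1).magnitude()).round(2),"|d|mm",np.linalg.norm(d*1000).round(1))
def state():
    o=manip.get_obs();R=Ro.from_quat(o["eef_rot"]).as_matrix()
    print("t",round(o["time"],2),"p",o["tool_pos"].round(1),"x",R[:,0].round(3),"zaz",np.degrees(np.arctan2(R[1,2],R[0,2])).round(1),"j",np.degrees(o["joint_pos"]).round(0),"F",o["contact_force"].round(1),"w",o["gripper_width"].round(1))
E
python3 - <<'E'
from h import *
plan([591,-356,180],Rdown(-31),27)
E
```

```text
N 27 dpos [0.0019, -0.0417, 0.0028] rot [3.92, -0.0, 0.0] -> end [ 590.6 -356.7  180.3] rot err deg 0.06 |d|mm 41.8
```

Request:
apply_moves(fingers=[-1,-1,-1,-1,-1,-1,-1,-1,-1], delta_pos=[[0.0019,-0.0417,0.0028],[0.0019,-0.0417,0.0028],[0.0019,-0.0417,0.0028],[0.0019,-0.0417,0.0028],[0.0019,-0.0417,0.0028],[0.0019,-0.0417,0.0028],[0.0019,-0.0417,0.0028],[0.0019,-0.0417,0.0028],[0.0019,-0.0417,0.0028]], rot=[[3.92,0,0],[3.92,0,0],[3.92,0,0],[3.92,0,0],[3.92,0,0],[3.92,0,0],[3.92,0,0],[3.92,0,0],[3.92,0,0]])

```text
time: 1.15
tool_pos: [468.7, 337.5, 213.9]
eef_rot: [-0.238, 0.666, 0.238, 0.666]
contact_force: [0.5, -0.5, 0.4]
gripper_width: 85.7
```

Request:
apply_moves(fingers=[-1,-1,-1,-1,-1,-1,-1,-1,-1], delta_pos=[[0.0019,-0.0417,0.0028],[0.0019,-0.0417,0.0028],[0.0019,-0.0417,0.0028],[0.0019,-0.0417,0.0028],[0.0019,-0.0417,0.0028],[0.0019,-0.0417,0.0028],[0.0019,-0.0417,0.0028],[0.0019,-0.0417,0.0028],[0.0019,-0.0417,0.0028]], rot=[[3.92,0,0],[3.92,0,0],[3.92,0,0],[3.92,0,0],[3.92,0,0],[3.92,0,0],[3.92,0,0],[3.92,0,0],[3.92,0,0]])

```text
time: 2.05
tool_pos: [640.1, 9.0, 196.7]
eef_rot: [-0.025, 0.707, 0.025, 0.707]
contact_force: [1.3, 0.0, -0.2]
gripper_width: 85.3
```

Request:
apply_moves(fingers=[-1,-1,-1,-1,-1,-1,-1,-1,-1,-1], delta_pos=[[0.0019,-0.0417,0.0028],[0.0019,-0.0417,0.0028],[0.0019,-0.0417,0.0028],[0.0019,-0.0417,0.0028],[0.0019,-0.0417,0.0028],[0.0019,-0.0417,0.0028],[0.0019,-0.0417,0.0028],[0.0019,-0.0417,0.0028],[0.0019,-0.0417,0.0028],[0,0,0]], rot=[[3.92,0,0],[3.92,0,0],[3.92,0,0],[3.92,0,0],[3.92,0,0],[3.92,0,0],[3.92,0,0],[3.92,0,0],[3.92,0,0],[0,0,0]])

```text
time: 3.05
tool_pos: [588.0, -361.5, 179.1]
eef_rot: [0.191, 0.681, -0.192, 0.68]
contact_force: [0.8, 0.7, -0.8]
gripper_width: 85.1
```

```bash
cat >> h.py <<'E'
def wsave(tag):
    o=manip.get_obs(); s=manip.snapshot("wrist")
    T=np.eye(4);T[:3,:3]=Ro.from_quat(o["eef_rot"]).as_matrix();T[:3,3]=o["tool_pos"]
    W=T@np.array(s["T_tool_cam"]); s["R"]=W[:3,:3].T; s["t"]=-W[:3,:3].T@W[:3,3]
    cv2.imwrite(f"pics/wrist_{tag}.png",s["image"][:,:,::-1]); pickle.dump(s,open(f"pics/wrist_{tag}.pkl","wb")); return s
E
python3 - <<'E'
from h import *
state(); s=wsave("b"); print(proj(s,[[590,-356,56],[590,-356,0]]))
E
```

```text
Traceback (most recent call last):
  File "h.py", line 39, in state
    print("t",round(o["time"],2),"p",o["tool_pos"].round(1),"x",R[:,0].round(3),"zaz",np.degrees(np.arctan2(R[1,2],R[0,2])).round(1),"j",np.degrees(o["joint_pos"]).round(0),"F",o["contact_force"].round(1),"w",o["gripper_width"].round(1))
                                                                                                                                                                                                                 ^^^^^^^^^^^^^^^^^^^^^^^^
AttributeError: 'float' object has no attribute 'round'
```

```bash
sed -i 's/o\["gripper_width"\].round(1)/round(float(o["gripper_width"]),1)/' h.py
python3 - <<'E'
from h import *
state(); s=wsave("b"); print(proj(s,[[590,-356,56],[590,-356,0]]))
E
```

```text
t 3.05 p [ 588.  -361.5  179.1] x [-0.002 -0.002 -1.   ] zaz -31.4 j [-32.  33.  13.  70.  -0.  90.] F [ 0.8  0.7 -0.8] w 85.1
[[283.74289812 191.39732584]
 [283.90069862 178.02691424]]
```

View pics/wrist_b.png

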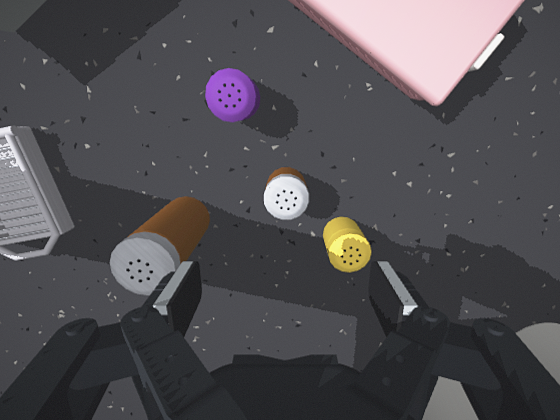

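```bash
python3 - <<'E'
from h import *
s=load("wrist","b"); print(onz(s,(286.3,197.5),56).round(1),onz(s,(345,253),56),onz(s,(145,265),120),onz(s,(231,95),56))
im=s["image"].astype(int); m=((im.min(2)>150)&(im.max(2)-im.min(2)<40)).astype(np.uint8); m[:160]=0;m[230:]=0;m[:,:255]=0;m[:,320:]=0
ys,xs=np.nonzero(m);print(xs.min(),xs.max(),ys.min(),ys.max())
E
```

```text
[ 588.9 -362.4   56. ] [ 609.1411107  -443.06701497   56.        ] [ 476.66450626 -335.40522944  120.        ] [ 596.01359681 -260.4362494    56.        ]
264 307 174 224
```

```bash
python3 - <<'E'
from h import *
plan([589.3,-360.3,13],Rdown(-31.4),6)
E
```

```text
N 6 dpos [0.0277, -0.0002, 0.0002] rot [0.03, -0.01, 0.0] -> end [ 589.5 -360.5   13.1] rot err deg 0.03 |d|mm 27.7
```

Request:
apply_moves(fingers=[-1,-1,-1,-1,-1,-1,-1], delta_pos=[[0.0277,-0.0002,0.0002],[0.0277,-0.0002,0.0002],[0.0277,-0.0002,0.0002],[0.0277,-0.0002,0.0002],[0.0277,-0.0002,0.0002],[0.0277,-0.0002,0.0002],[0,0,0]], rot=[[0,0,0],[0,0,0],[0,0,0],[0,0,0],[0,0,0],[0,0,0],[0,0,0]])

```text
time: 3.8
tool_pos: [588.4, -354.6, 9.3]
eef_rot: [0.189, 0.685, -0.187, 0.679]
contact_force: [-0.8, 1.3, -0.2]
gripper_width: 85.4
```

Request:
apply_moves(fingers=[1,1,1,1,1,1], delta_pos=[[0,0,0],[0,0,0],[0,0,0],[0,0,0],[0,0,0],[0,0,0]], rot=[[0,0,0],[0,0,0],[0,0,0],[0,0,0],[0,0,0],[0,0,0]], grip_force=40)

```text
time: 4.4
tool_pos: [592.6, -358.6, 16.1]
eef_rot: [0.189, 0.68, -0.189, 0.683]
contact_force: [0.1, 1.1, 6.0]
gripper_width: 42.8
```

```bash
python3 - <<'E'
from h import *
state(); s=wsave("c")
E
```

```text
t 4.4 p [ 592.6 -358.6   16.1] x [ 0.004 -0.001 -1.   ] zaz -31.0 j [-31.  39.  -1.  50.   0.  90.] F [0.1 1.1 6. ] w 42.8
```

View pics/wrist_c.png

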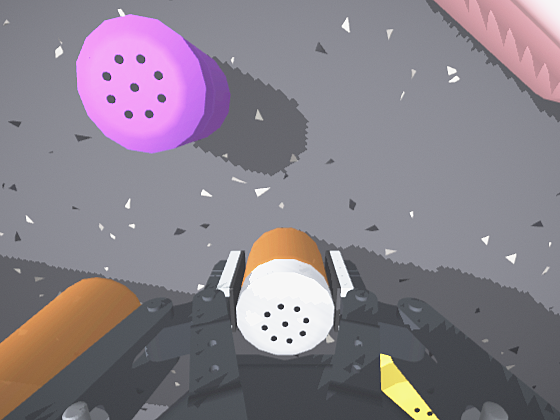

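```bash
python3 - <<'E'
from h import *
plan([498,0,190],Rdown(60),18,p0=np.array([590.,-360,190]),R0=Rdown(-31))
E
```

```text
N 18 dpos [0.0, 0.023, -0.0009] rot [-5.06, -0.0, -0.0] -> end [498.4   0.7 190. ] rot err deg 0.08 |d|mm 23.0
```

Request:
apply_moves(fingers=[1,1,1,1,1,1], delta_pos=[[-0.02,0,0],[-0.03,0,0],[-0.035,0,0],[-0.035,0,0],[-0.035,0,0],[-0.02,0,0]], rot=[[0,0,0],[0,0,0],[0,0,0],[0,0,0],[0,0,0],[0,0,0]])

```text
time: 5.05
tool_pos: [592.1, -358.8, 192.9]
eef_rot: [0.189, 0.68, -0.19, 0.683]
contact_force: [0.9, -0.7, -0.7]
gripper_width: 42.8
```

```bash
python3 - <<'E'
from h import *
state()
plan([498,0,188],Rdown(60),18)
E
```

```text
t 5.05 p [ 592.1 -358.8  192.9] x [ 0.004 -0.003 -1.   ] zaz -31.0 j [-31.  32.  14.  72.  -0.  90.] F [ 0.9 -0.7 -0.7] w 42.8
N 18 dpos [0.0002, 0.0229, -0.0011] rot [-5.06, 0.01, 0.01] -> end [ 4.978e+02 -3.000e-01  1.887e+02] rot err deg 0.08 |d|mm 22.9
```

Request:
apply_moves(fingers=[1,1,1,1,1,1,1,1,1], delta_pos=[[0.0002,0.0229,-0.0011],[0.0002,0.0229,-0.0011],[0.0002,0.0229,-0.0011],[0.0002,0.0229,-0.0011],[0.0002,0.0229,-0.0011],[0.0002,0.0229,-0.0011],[0.0002,0.0229,-0.0011],[0.0002,0.0229,-0.0011],[0.0002,0.0229,-0.0011]], rot=[[-5.06,0,0],[-5.06,0,0],[-5.06,0,0],[-5.06,0,0],[-5.06,0,0],[-5.06,0,0],[-5.06,0,0],[-5.06,0,0],[-5.06,0,0]])

```text
time: 5.95
tool_pos: [619.1, -158.1, 187.2]
eef_rot: [-0.091, 0.701, 0.091, 0.701]
contact_force: [0.5, 0.3, -1.0]
gripper_width: 43.0
```

Request:
apply_moves(fingers=[1,1,1,1,1,1,1,1,1,1], delta_pos=[[0.0002,0.0229,-0.0011],[0.0002,0.0229,-0.0011],[0.0002,0.0229,-0.0011],[0.0002,0.0229,-0.0011],[0.0002,0.0229,-0.0011],[0.0002,0.0229,-0.0011],[0.0002,0.0229,-0.0011],[0.0002,0.0229,-0.0011],[0.0002,0.0229,-0.0011],[0,0,0]], rot=[[-5.06,0,0],[-5.06,0,0],[-5.06,0,0],[-5.06,0,0],[-5.06,0,0],[-5.06,0,0],[-5.06,0,0],[-5.06,0,0],[-5.06,0,0],[0,0,0]])

```text
time: 6.95
tool_pos: [493.6, 1.6, 185.4]
eef_rot: [-0.354, 0.612, 0.355, 0.611]
contact_force: [0.6, -0.8, -1.3]
gripper_width: 42.8
```

```bash
python3 - <<'E'
from h import *
state(); s=wsave("d")
E
```

```text
t 6.95 p [493.6   1.6 185.4] x [-0.002  0.    -1.   ] zaz 60.2 j [  0.  13. -17.  60.   0.  30.] F [ 0.6 -0.8 -1.3] w 42.8
```

View pics/wrist_d.png

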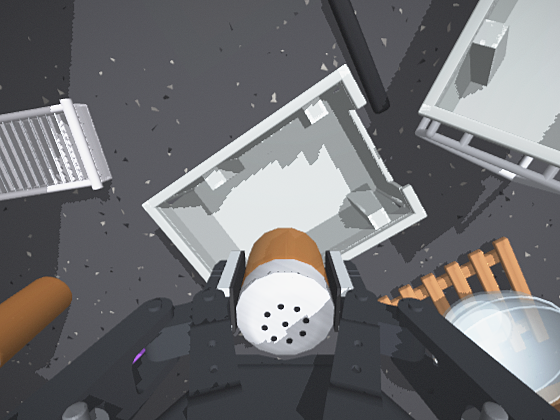

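```bash
python3 - <<'E'
from h import *
s=load("wrist","d")
P=np.array([onz(s,p,80) for p in [(345,65),(142,205),(427,214)]]);print(P.round(1),((P[1]+P[2])/2).round(1),np.linalg.norm(P[0]-P[1]),np.linalg.norm(P[0]-P[2]))
d=P[0]-P[1];print(np.degrees(np.arctan2(-d[0],d[1])))
plan([498,0,20],Rdown(60),8,p0=np.array([495.,1.,187]),R0=Rdown(60))
E
```

```text
[[ 417.7   96.9   80. ]
 [ 430.  -109.9   80. ]
 [ 563.8  107.3   80. ]] [496.9  -1.3  80. ] 207.17196192257308 146.4803070087103
3.4207491774012047
N 8 dpos [0.0209, -0.0004, 0.0001] rot [0.0, 0.0, 0.0] -> end [4.982e+02 1.000e-01 1.980e+01] rot err deg 0.0 |d|mm 20.9
```

Request:
apply_moves(fingers=[1,1,1,1,1,1,1,1,1], delta_pos=[[0.02,0,0],[0.02,0,0],[0.02,0,0],[0.02,0,0],[0.02,0,0],[0.02,0,0],[0.02,0,0],[0.018,0,0],[0,0,0]], rot=[[0,0,0],[0,0,0],[0,0,0],[0,0,0],[0,0,0],[0,0,0],[0,0,0],[0,0,0],[0,0,0]])

```text
time: 7.9
tool_pos: [495.7, -0.1, 25.3]
eef_rot: [-0.353, 0.614, 0.354, 0.611]
contact_force: [-0.9, 0.3, -1.5]
gripper_width: 42.9
```

Request:
apply_moves(fingers=[1,1,1,1], delta_pos=[[0.003,0,0],[0.002,0,0],[0,0,0],[0,0,0]], rot=[[0,0,0],[0,0,0],[0,0,0],[0,0,0]])

```text
time: 8.3
tool_pos: [497.4, 0.4, 22.9]
eef_rot: [-0.354, 0.612, 0.354, 0.613]
contact_force: [0.8, 0.3, -1.4]
gripper_width: 42.5
```

Request:
apply_moves(fingers=[1,1,1], delta_pos=[[0.0015,0,0],[0.0015,0,0],[0,0,0]], rot=[[0,0,0],[0,0,0],[0,0,0]])

```text
time: 8.6
tool_pos: [497.0, 0.5, 19.4]
eef_rot: [-0.354, 0.612, 0.354, 0.612]
contact_force: [1.3, 0.2, 0.2]
gripper_width: 42.8
```

```bash
python3 - <<'E'
from h import *
state(); s=wsave("e");s=save("scene","e");crop(s,230,150,120,100,6,"se")
E
```

```text
t 8.6 p [497.    0.5  19.4] x [ 0.001 -0.    -1.   ] zaz 60.1 j [  0.  23. -31.  35.  -0.  30.] F [1.3 0.2 0.2] w 42.8
```

View pics/se.png

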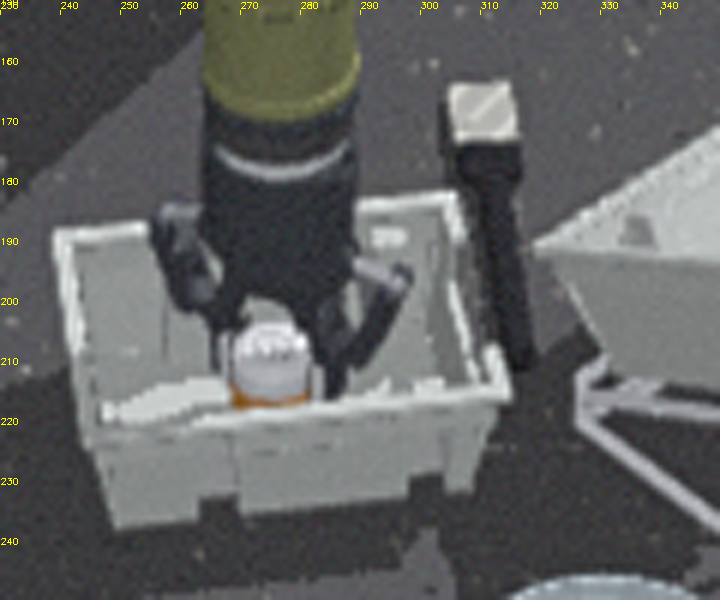

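Request:
apply_moves(fingers=[1,1,-0.4,-0.4,-0.4,-0.4], delta_pos=[[0.0007,0,0],[0,0,0],[0,0,0],[0,0,0],[0,0,0],[0,0,0]], rot=[[0,0,0],[0,0,0],[0,0,0],[0,0,0],[0,0,0],[0,0,0]])

```text
time: 9.3
tool_pos: [496.6, 0.5, 18.3]
eef_rot: [-0.354, 0.612, 0.354, 0.612]
contact_force: [-0.9, -0.1, -0.2]
gripper_width: 59.9
```

Request:
apply_moves(fingers=[-0.4,-0.4,-0.4,-0.4,-0.4,-0.4], delta_pos=[[-0.01,0,0],[-0.02,0,0],[-0.03,0,0],[-0.04,0,0],[-0.04,0,0],[-0.04,0,0]], rot=[[0,0,0],[0,0,0],[0,0,0],[0,0,0],[0,0,0],[0,0,0]])

```text
time: 9.9
tool_pos: [496.3, 0.5, 200.8]
eef_rot: [-0.354, 0.612, 0.354, 0.612]
contact_force: [0.1, 0.1, -0.4]
gripper_width: 60.1
```

```bash
python3 - <<'E'
from h import *
state(); s=wsave("f")
E
```

```text
t 9.9 p [496.3   0.5 200.8] x [ 0. -0. -1.] zaz 60.1 j [  0.  13. -15.  62.  -0.  30.] F [ 0.1  0.1 -0.4] w 60.1
```

View pics/wrist_f.png

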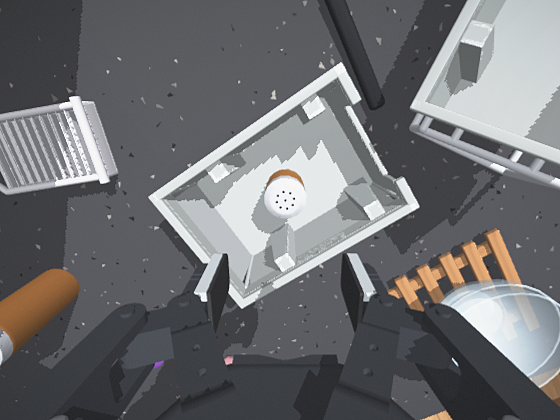

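```bash
python3 - <<'E'
from h import *
s=load("wrist","f"); crop(s,140,50,290,270,2,"wf")
P=np.array([onz(s,p,80) for p in [(343,64),(149,197),(243,308),(418.5,206)]]);print(P.round(1),P.mean(0).round(1),[np.linalg.norm(P[i]-P[(i+1)%4]).round(0) for i in range(4)])
for a,b in [(0,1),(3,2)]: d=P[a]-P[b];print(np.degrees(np.arctan2(-d[0],d[1])))
# ledges at z=70
L=np.array([onz(s,p,70) for p in [(315,105),(219,173),(285,263),(372,210)]]);print(L.round(1))
print(onz(s,(285.5,198),59))
E
```

```text
[[ 419.1   98.3   80. ]
 [ 430.2 -109.5   80. ]
 [ 578.6  -99.6   80. ]
 [ 564.3  106.1   80. ]] [498.   -1.2  80. ] [np.float64(208.0), np.float64(149.0), np.float64(206.0), np.float64(145.0)]
3.0476123860325557
3.9768941756528675
[[436.   64.6  70. ]
 [444.5 -42.9  70. ]
 [558.9 -36.5  70. ]
 [550.6  67.3  70. ]]
[500.22649966  -2.19701247  59.        ]
```

View pics/wf.png

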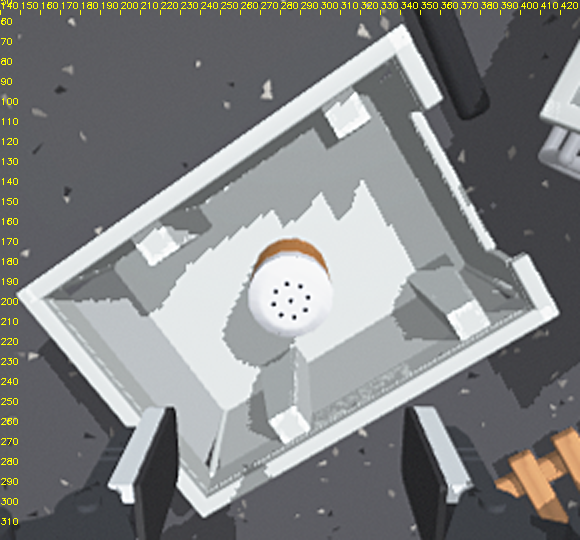

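```bash
cat >> h.py <<'E'
def Rtilt(az,tilt):
    a=np.radians(az);b=np.radians(tilt)
    n=np.array([-np.sin(b)*np.cos(a),-np.sin(b)*np.sin(a),np.cos(b)]); z=np.array([np.cos(b)*np.cos(a),np.cos(b)*np.sin(a),np.sin(b)])
    return np.c_[-n,np.cross(z,-n),z]
E
python3 - <<'E'
from h import *
R=Rtilt(36.5,31);G=np.array([514,290,166.]);print(R)
plan(G-110*R[:,0],R,10)
E
```

```text
[[ 4.14016890e-01 -5.94822787e-01  6.89039815e-01]
 [ 3.06356383e-01  8.03856861e-01  5.09862643e-01]
 [-8.57167301e-01 -5.55111512e-17  5.15038075e-01]]
N 10 dpos [-0.0013, 0.019, 0.0186] rot [2.31, -3.01, -0.59] -> end [468.3 256.8 260.3] rot err deg 0.02 |d|mm 26.6
```

Request:
apply_moves(fingers=[0.1,0.1,0.1,0.1,0.1,0.1,0.1,0.1,0.1,0.1], delta_pos=[[-0.0013,0.019,0.0186],[-0.0013,0.019,0.0186],[-0.0013,0.019,0.0186],[-0.0013,0.019,0.0186],[-0.0013,0.019,0.0186],[-0.0013,0.019,0.0186],[-0.0013,0.019,0.0186],[-0.0013,0.019,0.0186],[-0.0013,0.019,0.0186],[-0.0013,0.019,0.0186]], rot=[[2.31,-3.01,-0.59],[2.31,-3.01,-0.59],[2.31,-3.01,-0.59],[2.31,-3.01,-0.59],[2.31,-3.01,-0.59],[2.31,-3.01,-0.59],[2.31,-3.01,-0.59],[2.31,-3.01,-0.59],[2.31,-3.01,-0.59],[2.31,-3.01,-0.59]])

```text
time: 10.95
tool_pos: [464.7, 257.5, 252.4]
eef_rot: [-0.152, 0.472, 0.273, 0.825]
contact_force: [0.4, 0.1, 0.2]
gripper_width: 38.5
```

Request:
apply_moves(fingers=[0.1,0.1], delta_pos=[[0,0,0],[0,0,0]], rot=[[0,0,0],[0,0,0]])

```text
time: 11.15
tool_pos: [464.6, 256.6, 251.7]
eef_rot: [-0.154, 0.473, 0.274, 0.823]
contact_force: [0.5, -1.0, -0.7]
gripper_width: 38.5
```

```bash
python3 - <<'E'
from h import *
state(); s=wsave("g"); o=manip.get_obs(); print(Ro.from_quat(o["eef_rot"]).as_matrix().round(3))
print(proj(s,[[576,209,166],[453,373,166],[514,290,166]]))
E
```

```text
t 11.15 p [464.6 256.6 251.7] x [ 0.403  0.306 -0.862] zaz 36.4 j [ 25.  -5. -37.  29.   6.  80.] F [ 0.5 -1.  -0.7] w 38.5
[[ 0.403 -0.595  0.695]
 [ 0.305  0.803  0.511]
 [-0.863  0.006  0.506]]
[[295.33962957 304.50893127]
 [296.7610625   82.96942562]
 [295.01272872 207.94411158]]
```

View pics/wrist_g.png

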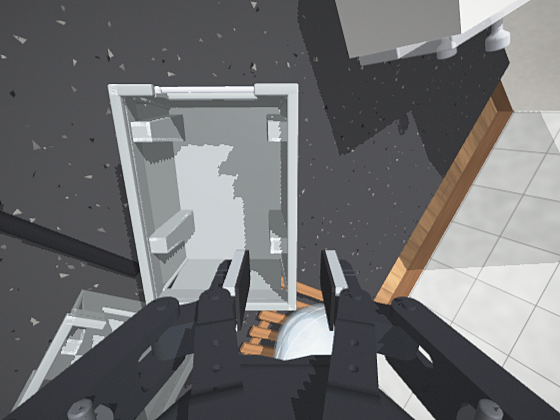

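```bash
python3 - <<'E'
from h import *
s=load("wrist","g"); crop(s,280,70,40,260,3,"wg1")
R=Rtilt(36.5,31);n=-R[:,0];c0=np.array([464.6,254,127.6])
def onp(px):
    c,d=ray(s,px);return c+d*((c0-c)@n)/(d@n)
P=np.array([onp(p) for p in [(110,86),(298,83),(296.5,310),(148,305)]])
print(P.round(1),[np.linalg.norm(P[i]-P[(i+1)%4]).round(0) for i in range(4)])
e=P[1]-P[2];print(np.degrees(np.arctan2(-e[0],e[1])), e)
m=(P[1]+P[2])/2;print("mid outer",m,"grip",m-4.5*R[:,2])
T=P[:3]; 
E
```

```text
[[352.6 296.3  88.6]
 [454.2 374.  165.4]
 [581.2 204.2 166.2]
 [475.1 131.7  89. ]] [np.float64(149.0), np.float64(212.0), np.float64(150.0), np.float64(205.0)]
36.82073961769183 [-127.07665859  169.73874697   -0.71320313]
mid outer [517.70627692 289.10031555 165.79569563] grip [514.60559775 286.80593366 163.4780243 ]
```

View pics/wg1.png

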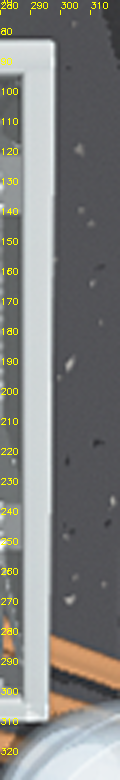

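```bash
python3 - <<'E'
from h import *
R=Rtilt(36.7,31);G=np.array([514.3,287,163.5])
plan(G-25*R[:,0],R,6)
E
```

```text
N 6 dpos [0.0134, -0.0008, 0.0008] rot [-0.05, -0.1, -0.03] -> end [503.8 279.4 184.7] rot err deg 0.04 |d|mm 13.4
```

Request:
apply_moves(fingers=[0.1,0.1,0.1,0.1,0.1,0.1,0.1], delta_pos=[[0.0134,-0.0008,0.0008],[0.0134,-0.0008,0.0008],[0.0134,-0.0008,0.0008],[0.0134,-0.0008,0.0008],[0.0134,-0.0008,0.0008],[0.0134,-0.0008,0.0008],[0,0,0]], rot=[[-0.05,-0.1,-0.03],[-0.05,-0.1,-0.03],[-0.05,-0.1,-0.03],[-0.05,-0.1,-0.03],[-0.05,-0.1,-0.03],[-0.05,-0.1,-0.03],[0,0,0]])

```text
time: 11.9
tool_pos: [504.2, 278.7, 182.6]
eef_rot: [-0.154, 0.469, 0.273, 0.825]
contact_force: [-0.6, -0.4, 0.4]
gripper_width: 38.6
```

```bash
python3 - <<'E'
from h import *
state(); s=wsave("h2")
R=Rtilt(36.7,31);G=np.array([514.3,287,163.5])
plan(G+22*R[:,0],R,5)
E
```

```text
t 11.9 p [504.2 278.7 182.6] x [ 0.41   0.306 -0.859] zaz 36.5 j [ 26.   3. -40.  16.   6.  81.] F [-0.6 -0.4  0.4] w 38.6
N 5 dpos [0.0092, 0.0001, 0.0002] rot [-0.03, -0.03, -0.0] -> end [523.6 293.9 144.6] rot err deg 0.03 |d|mm 9.2
```

View pics/wrist_h2.png

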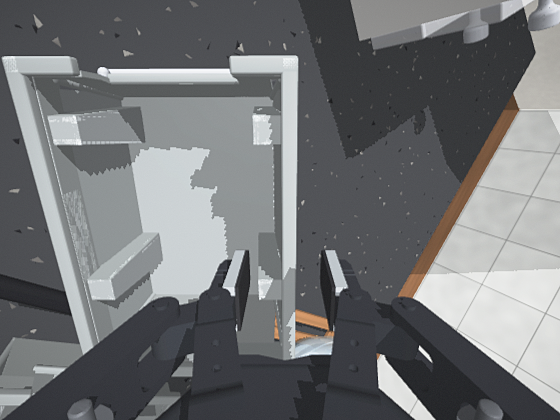

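Request:
apply_moves(fingers=[0.1,0.1,0.1,0.1,0.1,0.1], delta_pos=[[0.0092,0.0001,0.0002],[0.0092,0.0001,0.0002],[0.0092,0.0001,0.0002],[0.0092,0.0001,0.0002],[0.0092,0.0001,0.0002],[0,0,0]], rot=[[0,0,0],[0,0,0],[0,0,0],[0,0,0],[0,0,0],[0,0,0]])

```text
time: 12.55
tool_pos: [523.3, 295.3, 144.4]
eef_rot: [-0.155, 0.468, 0.274, 0.826]
contact_force: [0.4, -0.5, 0.1]
gripper_width: 38.2
```

Request:
apply_moves(fingers=[1,1,1,1,1,1], delta_pos=[[0,0,0],[0,0,0],[0,0,0],[0,0,0],[0,0,0],[0,0,0]], rot=[[0,0,0],[0,0,0],[0,0,0],[0,0,0],[0,0,0],[0,0,0]], grip_force=80)

```text
time: 13.15
tool_pos: [523.6, 295.2, 146.4]
eef_rot: [-0.154, 0.467, 0.274, 0.826]
contact_force: [-0.5, -1.4, 2.1]
gripper_width: 7.8
```

```bash
python3 - <<'E'
from h import *
state(); s=wsave("i")
E
```

```text
t 13.15 p [523.6 295.2 146.4] x [ 0.413  0.309 -0.856] zaz 36.6 j [ 27.   8. -42.  10.   5.  81.] F [-0.5 -1.4  2.1] w 7.8
```

View pics/wrist_i.png

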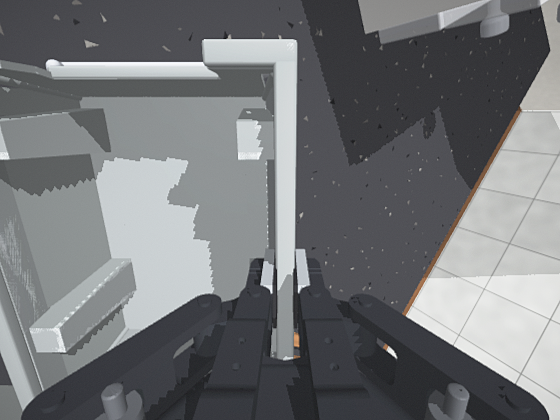

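```bash
python3 - <<'E'
from h import *
s=load("wrist","i"); crop(s,190,30,120,60,6,"wi")
T=np.array(s["T_tool_cam"])
for h in (-19,-22,-25):
  for px in [(297,40),(275,258),(278,64),(202,40)]:
    d=T[:3,:3]@np.array([(px[0]-s["cx"])/s["fx"],(px[1]-s["cy"])/s["fy"],1]);c=T[:3,3];print(h,px,(c+d*(h-c[0])/d[0]).round(1))
E
```

```text
-19 (297, 40) [-19.  104.9   3.3]
-19 (275, 258) [-19.   13.3  -5.8]
-19 (278, 64) [-19.   96.7  -3.9]
-19 (202, 40) [-19.  104.9 -32.4]
-22 (297, 40) [-22.  104.3   3.2]
-22 (275, 258) [-22.   14.9  -5.7]
-22 (278, 64) [-22.   96.3  -3.8]
-22 (202, 40) [-22.  104.3 -31.7]
-25 (297, 40) [-25.  103.7   3.1]
-25 (275, 258) [-25.   16.5  -5.6]
-25 (278, 64) [-25.   95.9  -3.8]
-25 (202, 40) [-25.  103.7 -30.9]
```

View pics/wi.png

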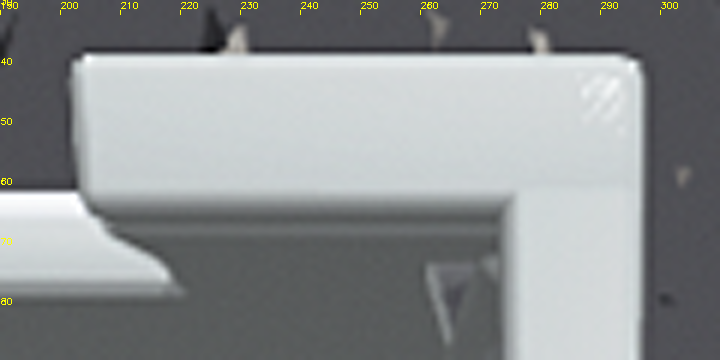

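Request:
apply_moves(fingers=[1,1,1,1,1,1,1,1,1], delta_pos=[[-0.0086,0,0.0052],[-0.0086,0,0.0052],[-0.0129,0,0.0077],[-0.0171,0,0.0103],[-0.0171,0,0.0103],[-0.0171,0,0.0103],[-0.0171,0,0.0103],[-0.0171,0,0.0103],[0,0,0]], rot=[[0,0,0],[0,0,0],[0,0,0],[0,0,0],[0,0,0],[0,0,0],[0,0,0],[0,0,0],[0,0,0]])

```text
time: 14.1
tool_pos: [525.9, 296.1, 285.5]
eef_rot: [-0.154, 0.464, 0.274, 0.828]
contact_force: [1.6, 0.9, -0.9]
gripper_width: 7.4
```

```bash
python3 - <<'E'
from h import *
state(); s=wsave("j"); s=save("scene","j")
E
```

```text
t 14.1 p [525.9 296.1 285.5] x [ 0.419  0.312 -0.853] zaz 36.7 j [ 27.   1. -27.  32.   5.  81.] F [ 1.6  0.9 -0.9] w 7.4
```

View pics/wrist_j.png

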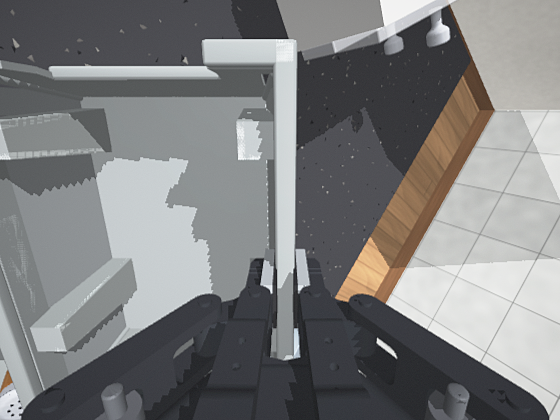

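View pics/scene_j.png

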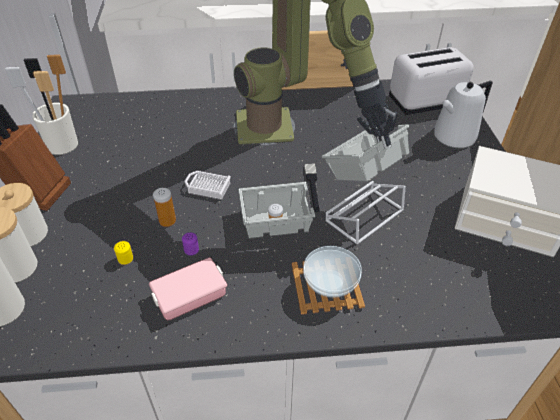

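```bash
python3 - <<'E'
from h import *
plan([500,270,275],Rdown(36.7),6)
plan([427.2,-6.5,240],Rdown(183.7),24,p0=np.array([500,270,275.]),R0=Rdown(36.7))
E
```

```text
N 6 dpos [-0.0008, -0.001, -0.0057] rot [-0.01, 5.18, -0.01] -> end [500.3 270.1 274.9] rot err deg 0.02 |d|mm 5.8
N 24 dpos [0.0015, 0.0084, -0.0135] rot [-6.12, -0.0, -0.0] -> end [427.  -6. 239.] rot err deg 0.12 |d|mm 16.0
```

```bash
python3 - <<'E'
from h import *
V=np.array([500,125,260.])
plan(V,Rdown(110.7),12,p0=np.array([500,270,275.]),R0=Rdown(36.7))
plan([427.2,-6.5,240],Rdown(183.7),12,p0=V,R0=Rdown(110.7))
E
```

```text
N 12 dpos [0.0012, -0.0043, -0.0122] rot [-6.17, 0.0, 0.0] -> end [500.1 125.3 260.6] rot err deg 0.04 |d|mm 13.0
N 12 dpos [0.0017, 0.0133, -0.0016] rot [-6.08, 0.0, 0.0] -> end [427.2  -6.3 239.6] rot err deg 0.04 |d|mm 13.5
```

Request:
apply_moves(fingers=[1,1,1,1,1,1,1], delta_pos=[[-0.0008,-0.001,-0.0057],[-0.0008,-0.001,-0.0057],[-0.0008,-0.001,-0.0057],[-0.0008,-0.001,-0.0057],[-0.0008,-0.001,-0.0057],[-0.0008,-0.001,-0.0057],[0,0,0]], rot=[[0,5.18,0],[0,5.18,0],[0,5.18,0],[0,5.18,0],[0,5.18,0],[0,5.18,0],[0,0,0]])

```text
time: 14.9
tool_pos: [501.3, 270.9, 271.9]
eef_rot: [-0.222, 0.673, 0.223, 0.669]
contact_force: [-0.1, -0.5, -3.3]
gripper_width: 7.8
```

```bash
python3 - <<'E'
from h import *
state()
V=np.array([500,125,260.])
plan(V,Rdown(110.7),14)
E
```

```text
t 14.9 p [501.3 270.9 271.9] x [-0.005 -0.001 -1.   ] zaz 36.7 j [28. 19.  4. 75.  0. 82.] F [-0.1 -0.5 -3.3] w 7.8
N 14 dpos [0.0009, -0.0035, -0.0106] rot [-5.29, -0.01, -0.02] -> end [499.6 125.2 259.7] rot err deg 0.06 |d|mm 11.2
```

Request:
apply_moves(fingers=[1,1,1,1,1,1,1], delta_pos=[[0.0009,-0.0035,-0.0106],[0.0009,-0.0035,-0.0106],[0.0009,-0.0035,-0.0106],[0.0009,-0.0035,-0.0106],[0.0009,-0.0035,-0.0106],[0.0009,-0.0035,-0.0106],[0.0009,-0.0035,-0.0106]], rot=[[-5.29,0,0],[-5.29,0,0],[-5.29,0,0],[-5.29,0,0],[-5.29,0,0],[-5.29,0,0],[-5.29,0,0]])

```text
time: 15.6
tool_pos: [474.2, 197.0, 267.7]
eef_rot: [-0.425, 0.565, 0.426, 0.565]
contact_force: [0.7, 0.1, -2.4]
gripper_width: 7.5
```

Request:
apply_moves(fingers=[1,1,1,1,1,1,1], delta_pos=[[0.0009,-0.0035,-0.0106],[0.0009,-0.0035,-0.0106],[0.0009,-0.0035,-0.0106],[0.0009,-0.0035,-0.0106],[0.0009,-0.0035,-0.0106],[0.0009,-0.0035,-0.0106],[0.0009,-0.0035,-0.0106]], rot=[[-5.29,0,0],[-5.29,0,0],[-5.29,0,0],[-5.29,0,0],[-5.29,0,0],[-5.29,0,0],[-5.29,0,0]])

```text
time: 16.3
tool_pos: [497.8, 124.0, 261.3]
eef_rot: [-0.582, 0.4, 0.583, 0.401]
contact_force: [1.0, -0.2, -1.7]
gripper_width: 7.6
```

```bash
python3 - <<'E'
from h import *
state()
plan([427.2,-6.5,240],Rdown(183.7),14)
E
```

```text
t 16.3 p [497.8 124.  261.3] x [-0.001  0.002 -1.   ] zaz 110.9 j [14. 13. -6. 71.  0. -7.] F [ 1.  -0.2 -1.7] w 7.6
N 14 dpos [0.0015, 0.0113, -0.0013] rot [-5.2, 0.01, 0.0] -> end [426.4  -6.5 240.2] rot err deg 0.09 |d|mm 11.5
```

Request:
apply_moves(fingers=[1,1,1,1,1,1,1], delta_pos=[[0.0015,0.0113,-0.0013],[0.0015,0.0113,-0.0013],[0.0015,0.0113,-0.0013],[0.0015,0.0113,-0.0013],[0.0015,0.0113,-0.0013],[0.0015,0.0113,-0.0013],[0.0015,0.0113,-0.0013]], rot=[[-5.2,0,0],[-5.2,0,0],[-5.2,0,0],[-5.2,0,0],[-5.2,0,0],[-5.2,0,0],[-5.2,0,0]])

```text
time: 17.0
tool_pos: [439.8, 70.9, 250.7]
eef_rot: [-0.678, 0.198, 0.679, 0.199]
contact_force: [-0.1, 0.3, -2.0]
gripper_width: 7.4
```

Request:
apply_moves(fingers=[1,1,1,1,1,1,1,1,1], delta_pos=[[0.0015,0.0113,-0.0013],[0.0015,0.0113,-0.0013],[0.0015,0.0113,-0.0013],[0.0015,0.0113,-0.0013],[0.0015,0.0113,-0.0013],[0.0015,0.0113,-0.0013],[0.0015,0.0113,-0.0013],[0,0,0],[0,0,0]], rot=[[-5.2,0,0],[-5.2,0,0],[-5.2,0,0],[-5.2,0,0],[-5.2,0,0],[-5.2,0,0],[-5.2,0,0],[0,0,0],[0,0,0]])

```text
time: 17.9
tool_pos: [425.8, -5.6, 240.7]
eef_rot: [-0.706, -0.021, 0.707, -0.02]
contact_force: [0.6, -0.1, -2.8]
gripper_width: 7.5
```

```bash
python3 - <<'E'
from h import *
state(); wsave("k"); s=save("scene","k"); t=save("top","k"); crop(t,230,185,100,90,7,"tk"); crop(s,225,120,110,125,5,"sk")
E
```

```text
t 17.9 p [425.8  -5.6 240.7] x [-0.001  0.001 -1.   ] zaz -176.6 j [ -1.   5. -19.  66.   0. -94.] F [ 0.6 -0.1 -2.8] w 7.5
```

View pics/wrist_k.png

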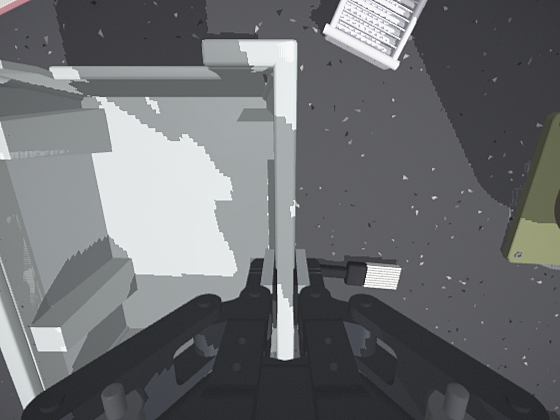

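View pics/tk.png

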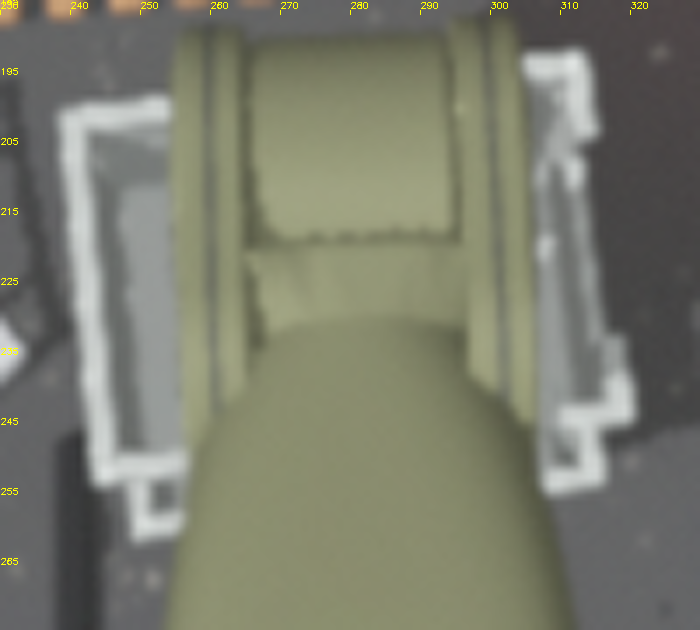

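View pics/sk.png

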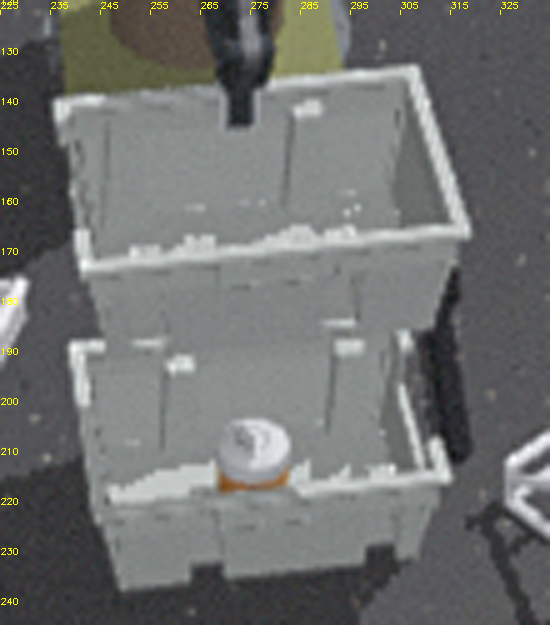

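```bash
python3 - <<'E'
from h import *
s=load("scene","k");t=load("top","k")
c=lambda a,k,x,y:[(x+p[0]/k-.4,y+p[1]/k-.4) for p in a]
up=c([(54,101),(417,66),(470,235),(84,272)],5,225,120)
lo=c([(69,341),None or (405,330),(451,480),(103,502)],5,225,120)
for n,q,z in [("up",up,262.7),("lo",lo,80)]:
    P=np.array([onz(s,p,z) for p in q]);print(n,P.round(0).tolist(),P.mean(0).round(1))
    for a,b in [(1,0),(2,3)]: d=P[a]-P[b];print(np.degrees(np.arctan2(-d[0],d[1])).round(2),np.linalg.norm(d).round(0))
# top cam
U=[(58,108),(590,47),(635,424),(94,487)]
U=c(U,7,230,185);P=np.array([onz(t,p,262.7) for p in U]);print(P.round(0).tolist(),P.mean(0).round(1))
for a,b in [(0,1),(3,2)]: d=P[a]-P[b];print(np.degrees(np.arctan2(-d[0],d[1])).round(2),np.linalg.norm(d).round(0))
E
```

```text
up [[429.0, -107.0, 263.0], [414.0, 101.0, 263.0], [566.0, 109.0, 263.0], [578.0, -97.0, 263.0]] [496.8   1.4 262.7]
4.01 209.0
3.31 206.0
lo [[430.0, -108.0, 80.0], [438.0, 99.0, 80.0], [569.0, 109.0, 80.0], [569.0, -94.0, 80.0]] [501.5   1.6  80. ]
-2.27 207.0
-0.0 202.0
[[565.0, 110.0, 263.0], [579.0, -103.0, 263.0], [427.0, -110.0, 263.0], [414.0, 100.0, 263.0]] [496.2  -0.7 262.7]
3.69 213.0
3.61 211.0
```

```bash
python3 - <<'E'
from h import *
plan([427.3,-6.2,146],Rdown(183.6),8)
E
```

```text
N 8 dpos [0.0119, 0.0001, -0.0001] rot [-0.01, 0.0, 0.01] -> end [427.3  -5.9 146. ] rot err deg 0.04 |d|mm 11.9
```

Request:
apply_moves(fingers=[1,1,1,1,1,1,1,1,1,1], delta_pos=[[0.0119,0.0001,-0.0001],[0.0119,0.0001,-0.0001],[0.0119,0.0001,-0.0001],[0.0119,0.0001,-0.0001],[0.0119,0.0001,-0.0001],[0.0119,0.0001,-0.0001],[0.0119,0.0001,-0.0001],[0.0119,0.0001,-0.0001],[0,0,0],[0,0,0]], rot=[[0,0,0],[0,0,0],[0,0,0],[0,0,0],[0,0,0],[0,0,0],[0,0,0],[0,0,0],[0,0,0],[0,0,0]])

```text
time: 19.05
tool_pos: [427.5, -6.0, 146.2]
eef_rot: [-0.706, -0.022, 0.707, -0.022]
contact_force: [0.4, -0.0, -1.9]
gripper_width: 7.6
```

```bash
python3 - <<'E'
from h import *
state(); s=save("scene","l"); t=save("top","l"); crop(t,230,190,100,85,7,"tl"); crop(s,225,150,110,95,6,"sl")
E
```

```text
t 19.05 p [427.5  -6.  146.2] x [-0.001  0.001 -1.   ] zaz -176.5 j [ -1.   9. -29.  52.   0. -94.] F [ 0.4 -0.  -1.9] w 7.6
```

View pics/tl.png

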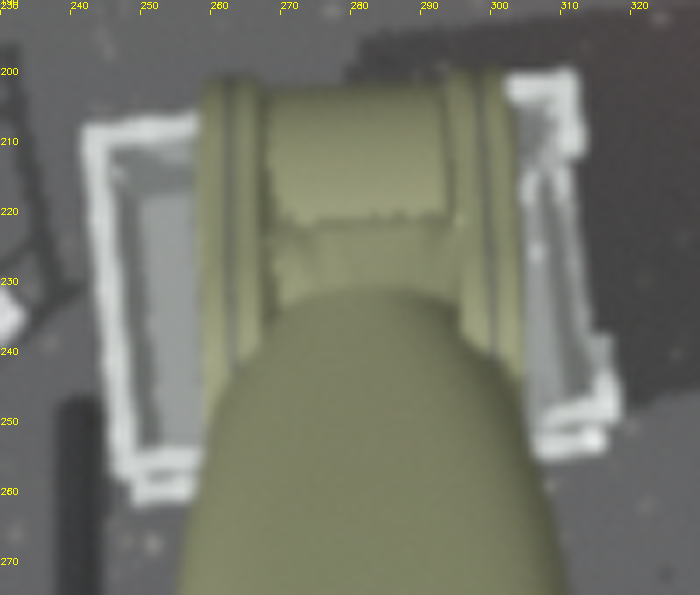

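View pics/sl.png

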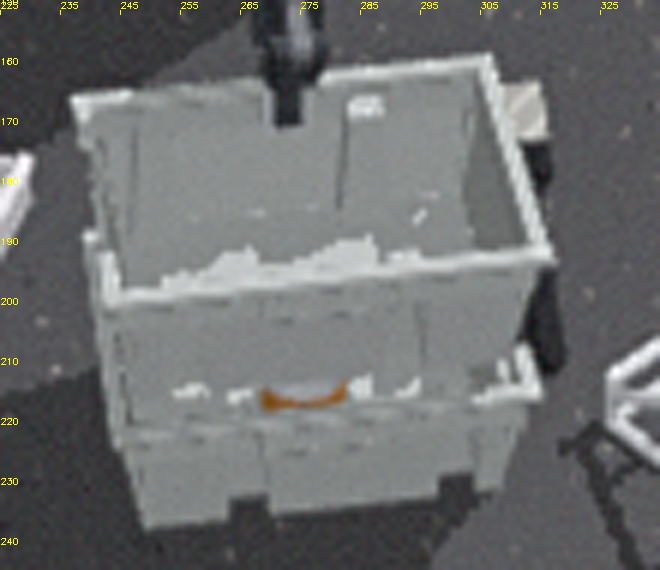

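```bash
python3 - <<'E'
from h import *
s=load("scene","l");t=load("top","l")
c=lambda a,k,x,y:[(x+p[0]/k-.4,y+p[1]/k-.4) for p in a]
for n,sn,q,z in [("up scene",s,c([(72,98),(489,54),(553,254),(110,306)],6,225,150),168.2),("up top",t,c([(82,125),(576,68),(620,420),(120,480)],7,230,190),168.2)]:
    P=np.array([onz(sn,p,z) for p in q]);print(n,P.round(0).tolist(),P.mean(0).round(1))
# lower visible corners in scene/top: front corners
for p in c([(116,447),(541,397)],6,225,150): print("lo far corners scene",onz(s,p,80).round(1))
for p in c([(133,507),(607,450)],7,230,190): print("lo near corners top",onz(t,p,80).round(1))
E
```

```text
up scene [[431.0, -109.0, 168.0], [415.0, 100.0, 168.0], [563.0, 110.0, 168.0], [580.0, -97.0, 168.0]] [497.2   1.  168.2]
up top [[567.0, 109.0, 168.0], [581.0, -102.0, 168.0], [429.0, -111.0, 168.0], [415.0, 98.0, 168.0]] [497.9  -1.5 168.2]
lo far corners scene [584.9 -98.   80. ]
lo far corners scene [569.7 108.4  80. ]
lo near corners top [414.7  99.5  80. ]
lo near corners top [ 428.6 -110.8   80. ]
```

Request:
apply_moves(fingers=[1,1,1,1,1], delta_pos=[[0.004,0,-0.0005],[0.004,0,0],[0.004,0,0],[0.002,0,0],[0,0,0]], rot=[[0,0,0],[0,0,0],[0,0,0],[0,0,0],[0,0,0]])

```text
time: 19.65
tool_pos: [427.6, -6.4, 131.7]
eef_rot: [-0.706, -0.022, 0.707, -0.021]
contact_force: [-0.0, 0.4, -2.3]
gripper_width: 7.7
```

Request:
apply_moves(fingers=[1,1,1,1], delta_pos=[[0.001,0,0],[0.001,0,0],[0,0,0],[0,0,0]], rot=[[0,0,0],[0,0,0],[0,0,0],[0,0,0]])

```text
time: 20.05
tool_pos: [428.0, -6.3, 130.1]
eef_rot: [-0.706, -0.022, 0.707, -0.022]
contact_force: [0.2, -0.0, -2.1]
gripper_width: 7.5
```

Request:
apply_moves(fingers=[1,1,1,1], delta_pos=[[0.001,0,0],[0.001,0,0],[0,0,0],[0,0,0]], rot=[[0,0,0],[0,0,0],[0,0,0],[0,0,0]])

```text
time: 20.45
tool_pos: [427.9, -6.3, 128.0]
eef_rot: [-0.706, -0.022, 0.707, -0.022]
contact_force: [0.9, -0.4, -2.5]
gripper_width: 7.5
```

```bash
python3 - <<'E'
from h import *
state(); s=save("scene","m"); t=save("top","m"); crop(s,225,150,110,95,6,"sm"); wsave("m")
E
```

```text
t 20.45 p [427.9  -6.3 128. ] x [-0.001  0.001 -1.   ] zaz -176.5 j [ -1.  10. -31.  49.   0. -94.] F [ 0.9 -0.4 -2.5] w 7.5
```

View pics/sm.png

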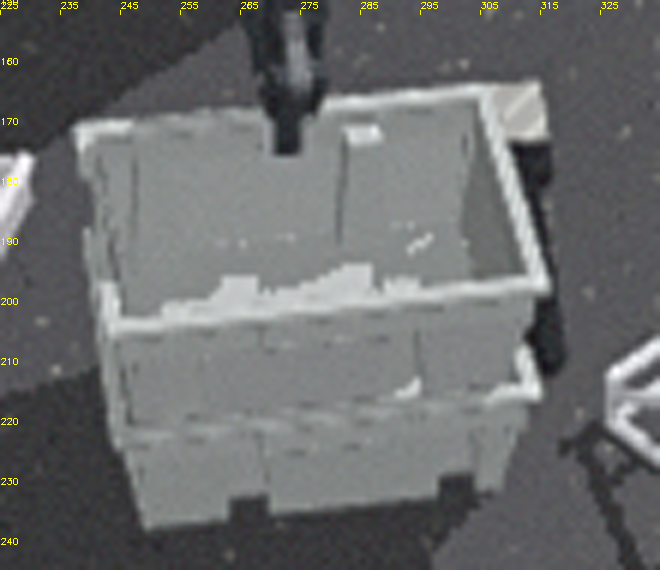

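View pics/wrist_m.png

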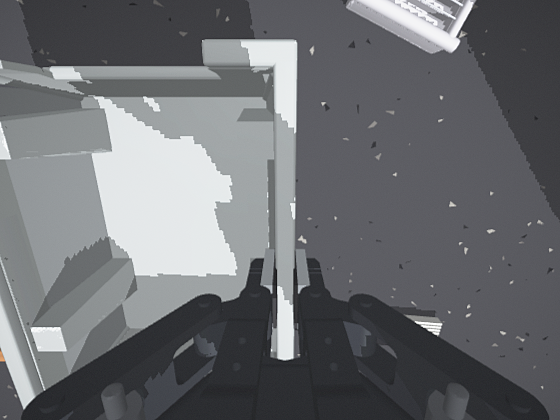

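Not yet in contact (force unchanged at −2.5 N, no slip); continue down by millimetres.

Request:
apply_moves(fingers=[1,1,1], delta_pos=[[0.001,0,0],[0.0005,0,0],[0,0,0]], rot=[[0,0,0],[0,0,0],[0,0,0]])

```text
time: 20.9
tool_pos: [428.0, -6.3, 126.5]
eef_rot: [-0.706, -0.022, 0.707, -0.022]
contact_force: [0.7, -0.2, -1.7]
gripper_width: 7.4
```

Request:
apply_moves(fingers=[1,1,1], delta_pos=[[0.001,0,0],[0,0,0],[0,0,0]], rot=[[0,0,0],[0,0,0],[0,0,0]])

```text
time: 21.2
tool_pos: [427.9, -6.3, 125.9]
eef_rot: [-0.706, -0.022, 0.707, -0.022]
contact_force: [-1.7, 0.1, 3.7]
gripper_width: 7.3
```

Request:
apply_moves(fingers=[0.6,0.3,0.3,0.3,0.3], delta_pos=[[0,0,0],[0,0,0],[0,0,0],[0,0,0],[0,0,0]], rot=[[0,0,0],[0,0,0],[0,0,0],[0,0,0],[0,0,0]])

```text
time: 21.7
tool_pos: [428.1, -6.3, 125.6]
eef_rot: [-0.706, -0.022, 0.707, -0.022]
contact_force: [-0.8, 0.1, -0.9]
gripper_width: 30.0
```

```bash
python3 - <<'E'
from h import *
state(); s=save("scene","n"); crop(s,225,150,110,95,6,"sn"); wsave("n")
E
```

```text
t 21.7 p [428.1  -6.3 125.6] x [-0.001  0.001 -1.   ] zaz -176.5 j [ -1.  10. -31.  49.   0. -94.] F [-0.8  0.1 -0.9] w 30.0
```

View pics/sn.png

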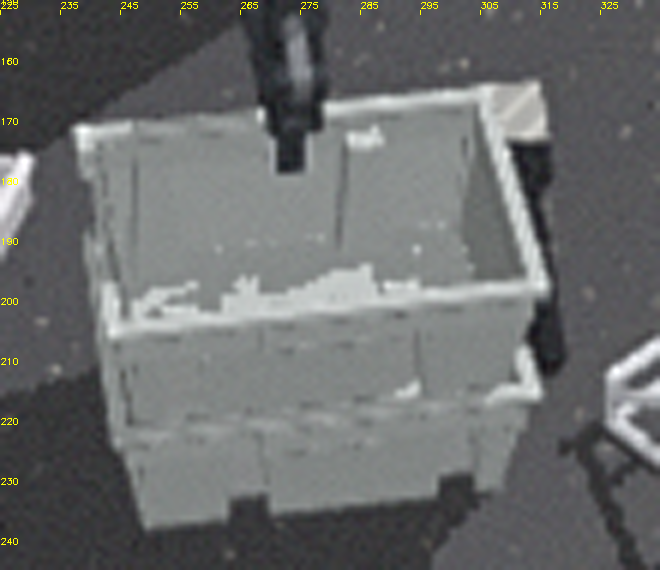

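View pics/wrist_n.png

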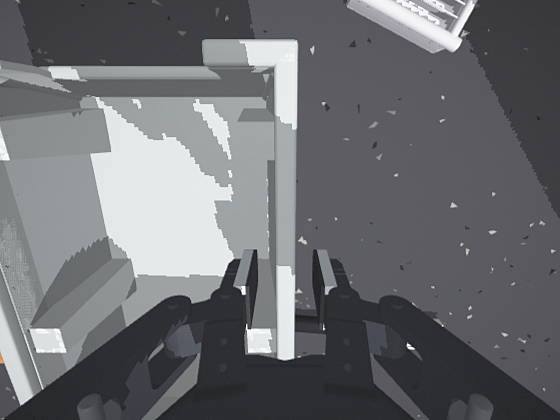

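Released with no visible movement. Back straight up and look.

Request:
apply_moves(fingers=[0.3,0.3,0.3,0.3,0.3,0.3], delta_pos=[[-0.01,0,0],[-0.015,0,0],[-0.025,0,0],[-0.035,0,0],[-0.035,0,0],[-0.035,0,0]], rot=[[0,0,0],[0,0,0],[0,0,0],[0,0,0],[0,0,0],[0,0,0]])

```text
time: 22.4
tool_pos: [427.9, -6.5, 282.8]
eef_rot: [-0.707, -0.022, 0.707, -0.022]
contact_force: [1.1, -0.8, -0.3]
gripper_width: 29.7
```

Request:
apply_moves(fingers=[0.3,0.3,0.3,0.3,0.3,0.3,0.3,0.3], delta_pos=[[-0.01,0,0.02],[-0.01,0,0.02],[-0.01,0,0.02],[0,0,0.02],[0,0,0.02],[0,0,0],[0,0,0],[0,0,0]], rot=[[0,0,0],[0,0,0],[0,0,0],[0,0,0],[0,0,0],[0,0,0],[0,0,0],[0,0,0]])

```text
time: 23.2
tool_pos: [329.3, -12.6, 311.0]
eef_rot: [0.707, 0.022, -0.707, 0.022]
contact_force: [-0.5, 0.5, 0.3]
gripper_width: 29.5
```

```bash
python3 - <<'E'
from h import *
state(); s=save("scene","o"); crop(s,225,150,110,95,6,"so"); t=save("top","o");crop(t,230,190,100,85,7,"to"); wsave("o")
E
```

```text
t 23.2 p [329.3 -12.6 311. ] x [ 0.     0.001 -1.   ] zaz -176.5 j [ -2.  -6. -19.  77.   0. -96.] F [-0.5  0.5  0.3] w 29.5
```

View pics/so.png

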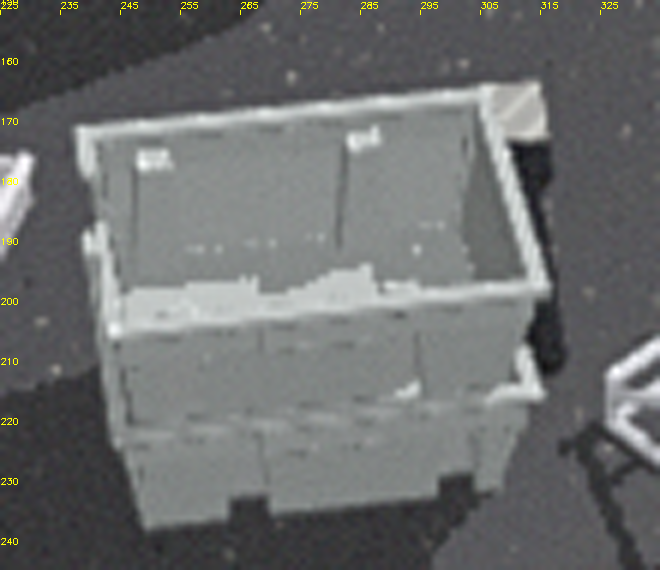

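View pics/to.png

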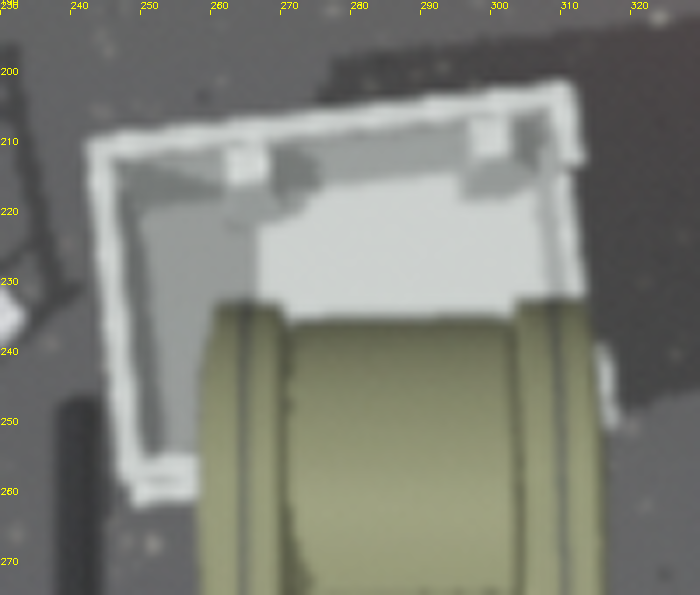

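View pics/wrist_o.png

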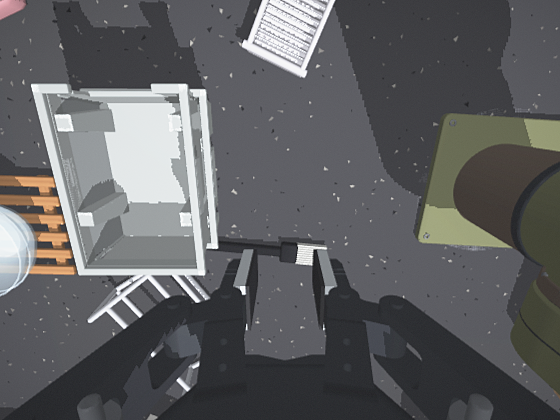

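View pics/scene_o.png

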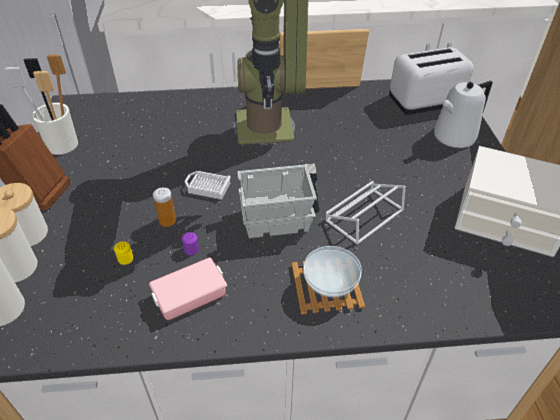

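```bash
python3 - <<'E'
from h import *
s=load("scene","o");t=load("top","o");w=load("wrist","o"); crop(w,20,70,210,220,3,"wo")
c=lambda p,k,x,y:(x+p[0]/k-.4,y+p[1]/k-.4)
S=[c(p,6,225,150) for p in [(76,129),(489,87),(551,289),(108,335)]]  # near -y, near +y, far +y, far -y
W=[(188,83.5),(205,275),(79,275),(33,85)]
T=[None,c((122,483),7,230,190),c((86,141),7,230,190),c((576,83),7,230,190)]
P=[]
for i in range(4):
    for nm,ob in [("SW",[(s,S[i]),(w,W[i])])]+([("ST",[(s,S[i]),(t,T[i])])] if T[i] else []):
        X,e=tri(ob); print(i,nm,X.round(1),e)
Q=np.array([onz(w,p,150) for p in W]);print("wrist",Q.round(0).tolist(),Q.mean(0).round(1))
Q=np.array([onz(s,p,150) for p in S]);print("scene",Q.round(0).tolist(),Q.mean(0).round(1))
for p in [(206,90),(217,247)]: print("lower near corners wrist z80",onz(w,p,80).round(1))
E
```

```text
0 SW [ 428.3 -109.8  146.2] [[-0.6, -0.0], [0.0, 2.1]]
1 SW [416.2 100.  147.3] [[-0.2, 0.1], [0.1, 0.6]]
1 ST [416.5  99.6 148. ] [[-0.3, 0.0], [-0.3, -0.0]]
2 SW [565.8 109.2 147.8] [[-0.2, 0.1], [0.1, 0.6]]
2 ST [565.1 109.6 147.6] [[-0.1, 0.0], [-0.1, -0.0]]
3 SW [577.5 -99.7 147.5] [[-0.4, 0.0], [0.2, 1.2]]
3 ST [ 579.2 -101.   149.3] [[-0.8, -0.0], [-0.8, 0.0]]
wrist [[427.0, -111.0, 150.0], [416.0, 98.0, 150.0], [564.0, 107.0, 150.0], [576.0, -101.0, 150.0]] [495.6  -1.9 150. ]
scene [[433.0, -108.0, 150.0], [419.0, 100.0, 150.0], [568.0, 109.0, 150.0], [580.0, -99.0, 150.0]] [499.9   0.8 150. ]
lower near corners wrist z80 [ 427.8 -109.7   80. ]
lower near corners wrist z80 [416.7  95.6  80. ]
```

View pics/wo.png

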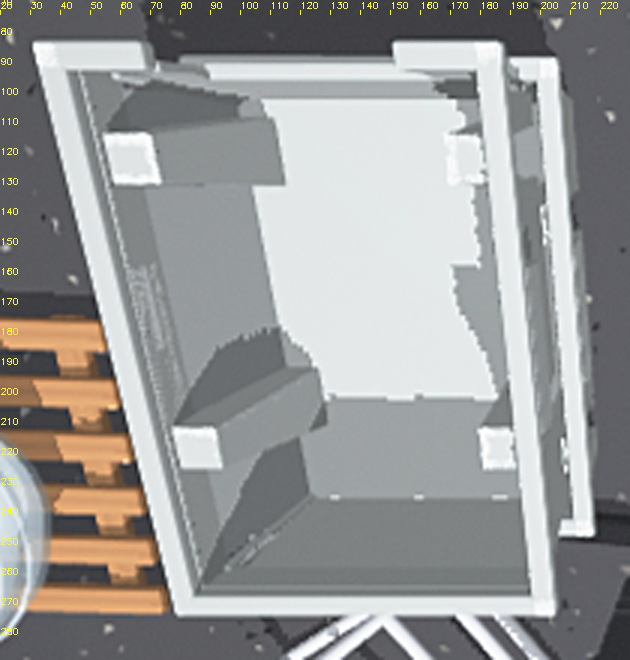

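```bash
python3 - <<'E'
from bench import manip
print(manip.job_done(), manip.get_obs()["time"])
E
```

```text
the job is handed in; nothing more can be done
the job is handed in; nothing more can be done
```

The short shaker is standing upright near the middle of the lower tote. The other tote is stacked on top with its dipped end over the plain end. I handed the job in after about 23 s on the robot's clock; no verdict was reported.

- **Shaker:** a wrist picture after release showed it upright on the tote floor, about 3 mm from the tote's centre. The upper tote now hides it, so I could not check it again after stacking.
- **Upper tote position:** its rim corners triangulated at about 147–149 mm, against an expected 150 mm. That puts it on the ledges rather than nested, though it reads 1–3 mm low, roughly the calibration error. One corner, from the scene and wrist cameras, read 146.2 mm, the lowest.
- **Level and square:** the four corners agreed to about 2 mm, so it is level. Yaw matched the lower tote to within about 0.5 degrees before it was lowered, and it did not visibly move on release. The near rim edges of the two totes lined up to about 1 mm, except one corner that was 3–4 mm off along the length, likely an error in picking the pixel.
- **Camera disagreement:** the scene and wrist cameras differed by about 4 mm on the upper tote's centre, which is still within the 9 mm allowance.
- **Other things on the counter:** none looked moved in the last scene picture, though I did not measure them again. The gripper was well clear of everything.

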